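# Fill the strut-lid parts chest from a scoop

## Task

Lift the lid of the grey parts chest by its handle until the struts take over and hold it fully open by themselves. Then take the scoop with the three rollers by its handle, lower its mouth well down inside the chest, close above the floor, and only then tip it so that all three rollers roll out onto the chest floor without a drop. Finally stand the empty scoop upright on the bench beside the chest again, let go, and leave the other things on the bench where they are.

Things in the scene. Friction and masses are not known exactly. Their poses are not given: they have to be found in the camera images.
- lid (a joint): angle of the chest's lid: 0 = shut, 1.35 rad = its stop, fully open. Two gas struts act on it: below about 0.75 rad (hidden variation 0.68 to 0.82) the lid's weight (0.5 kg) wins and it falls shut; beyond that the struts push it on to the stop in 1 to 2 s and hold it there. Lifting at the handle takes about 3 N
- lid_handle (a point): middle of the round steel bar handle on the lid (bar 100 mm long parallel to the hinge, 35 mm above the lid's top face, 190 mm from the hinge line, near the lid's free edge; lid shut: 141 mm above the bench). Axes of the lid: x towards the hinge, y along the hinge and the bar, z out of the lid's top face
- lid_hinge (a point): middle of the lid's hinge line, on the rim of the chest's +x wall, 100 mm above the bench; same axes as lid_handle. Opening turns the lid about +y of these axes, so the free edge rises. The lid is a grey sheet 224 mm from hinge to free edge, 334 mm along the hinge, 6 mm thick with a black rubber mat on top
- chest: grey steel parts chest, an open box fixed to the bench under the lid: 220 mm in x (hinge side is +x), 300 mm in y, 100 mm tall, walls and floor 6 mm. Origin: centre of its underside. Its +x points roughly to the robot's left and its +y roughly back towards the robot. The struts lie outside its two end walls (y ends)
- chest_in (a point): centre of the chest's inner floor, axes as chest; inside is 208 x 288 mm, the rim 94 mm above this point
- scoop: loose aluminium scoop with a black handle, 118 mm long in x (-55 to +63 mm), 80 mm wide, side and back walls 48 mm high and 3 to 4 mm thick; origin at bench level. Open mouth at -x. Its floor falls by 10 degrees from the mouth back to the back wall, so the rollers stay in while it is level and roll out of the mouth when it is tipped about 25 degrees or more nose down (40 is sure). Weighs 0.22 kg empty
- scoop_handle (a point): the point to grip: centre of the scoop's upright handle, 90 mm above its underside, at x = +54 mm in the scoop. The handle is a block 18 mm thick (x), 36 mm wide (y), top 108 mm above the underside. Axes of the scoop
- scoop_mouth (a point): middle of the front edge of the scoop's floor, at x = -55 mm, 24 mm above its underside. Axes of the scoop; the metal below this edge reaches down to the underside
- roller0: steel-grey roller, 26 mm across, 64 mm long, 0.09 kg, at the start lying across the scoop, nearest the scoop's back wall. Origin at its centre, y along its axis (it rolls, so x and z turn)
- roller1: steel-grey roller, 26 mm across, 64 mm long, 0.09 kg, at the start lying across the scoop, the middle one. Origin at its centre, y along its axis (it rolls, so x and z turn)
- roller2: steel-grey roller, 26 mm across, 64 mm long, 0.09 kg, at the start lying across the scoop, nearest the mouth. Origin at its centre, y along its axis (it rolls, so x and z turn)
- bin: bystander: a small open red plastic bin, 100 x 80 x 50 mm; origin under its centre
- loupe: bystander: a black eye loupe, 52 mm across, 45 mm tall; origin under its centre
- bottle: bystander: a white plastic bottle, 54 mm across, 150 mm tall; origin under its centre
- dish: bystander: a shallow glass dish, 80 mm across, 20 mm tall; origin under its centre
- wrench: bystander: a steel wrench, 150 mm long, lying on the bench
- brush: bystander: a brush, 170 mm long, lying on the bench
There are look-alikes about, which are no part of the job. Leave any brown, red or turquoise look-alike of the scoop alone.

How it is judged (in metres and radians):
On the way, in this order (a step that is already met when the one before it is completed fails the run):
1. the lid stands open on its struts, let go (value of joint lid above 1.15 rad and distance between the grasp point and lid_handle above 0.06 m), for 0.5 s.
2. all three rollers lie in the chest, tipped out of the scoop (z of roller0 in the frame of chest_in between 0 and 0.06 m and x of roller0 in the frame of chest_in between -0.104 and 0.104 m and y of roller0 in the frame of chest_in between -0.144 and 0.144 m and z of roller1 in the frame of chest_in between 0 and 0.06 m and x of roller1 in the frame of chest_in between -0.104 and 0.104 m and y of roller1 in the frame of chest_in between -0.144 and 0.144 m and z of roller2 in the frame of chest_in between 0 and 0.06 m and x of roller2 in the frame of chest_in between -0.104 and 0.104 m and y of roller2 in the frame of chest_in between -0.144 and 0.144 m and (x of roller0 in the frame of scoop below -0.06 m or z of roller0 in the frame of scoop above 0.09 m or x of roller0 in the frame of scoop above 0.07 m) and (x of roller1 in the frame of scoop below -0.06 m or z of roller1 in the frame of scoop above 0.09 m or x of roller1 in the frame of scoop above 0.07 m) and (x of roller2 in the frame of scoop below -0.06 m or z of roller2 in the frame of scoop above 0.09 m or x of roller2 in the frame of scoop above 0.07 m)), for 0.3 s.
At the end, for the whole second after the job is handed in: The lid stands more than 1.15 rad open on its struts; all three rollers lie at rest inside the chest (centres less than 60 mm above its floor); the scoop stands upright (within 0.1 rad), at rest, on the bench outside the chest, let go (value of joint lid above 1.15 rad and z of roller0 in the frame of chest_in between 0 and 0.06 m and x of roller0 in the frame of chest_in between -0.104 and 0.104 m and y of roller0 in the frame of chest_in between -0.144 and 0.144 m and z of roller1 in the frame of chest_in between 0 and 0.06 m and x of roller1 in the frame of chest_in between -0.104 and 0.104 m and y of roller1 in the frame of chest_in between -0.144 and 0.144 m and z of roller2 in the frame of chest_in between 0 and 0.06 m and x of roller2 in the frame of chest_in between -0.104 and 0.104 m and y of roller2 in the frame of chest_in between -0.144 and 0.144 m and linear speed of each of roller0, roller1, roller2 below 0.03 m/s and angle between scoop's own z axis and vertical below 0.1 rad and height (world z) of scoop between -0.01 and 0.01 m and linear speed of scoop below 0.02 m/s and horizontal distance between scoop and chest above 0.13 m); the robot touches nothing.
It fails at once if a roller is out of the scoop while its centre is more than 75 mm above the chest floor (dropped in from too high) ((z of roller0 in the frame of chest_in above 0.075 m and (x of roller0 in the frame of scoop below -0.06 m or z of roller0 in the frame of scoop above 0.09 m or x of roller0 in the frame of scoop above 0.07 m)) or (z of roller1 in the frame of chest_in above 0.075 m and (x of roller1 in the frame of scoop below -0.06 m or z of roller1 in the frame of scoop above 0.09 m or x of roller1 in the frame of scoop above 0.07 m)) or (z of roller2 in the frame of chest_in above 0.075 m and (x of roller2 in the frame of scoop below -0.06 m or z of roller2 in the frame of scoop above 0.09 m or x of roller2 in the frame of scoop above 0.07 m))).
It fails at once if a roller falls onto the bench ((height (world z) of roller0 below 0.0165 m and (x of roller0 in the frame of chest_in above 0.115 m or x of roller0 in the frame of chest_in below -0.115 m or y of roller0 in the frame of chest_in above 0.155 m or y of roller0 in the frame of chest_in below -0.155 m)) or (height (world z) of roller1 below 0.0165 m and (x of roller1 in the frame of chest_in above 0.115 m or x of roller1 in the frame of chest_in below -0.115 m or y of roller1 in the frame of chest_in above 0.155 m or y of roller1 in the frame of chest_in below -0.155 m)) or (height (world z) of roller2 below 0.0165 m and (x of roller2 in the frame of chest_in above 0.115 m or x of roller2 in the frame of chest_in below -0.115 m or y of roller2 in the frame of chest_in above 0.155 m or y of roller2 in the frame of chest_in below -0.155 m))).
It fails at once if another thing on the bench is moved by more than 30 mm (distance of any of bin, loupe, bottle, dish, wrench, brush from where it was at the start of the episode above 0.03 m).
It also fails if it takes over 72 s, if anything falls off the work surface, if the arm or the gripper's body presses on something with over 40 N, if the wrist force passes 120 N, or if a joint passes its speed limit or range.

## Robot

A 6-joint arm with a two-finger parallel gripper is mounted at the origin on the work surface. World frame = base frame: x ahead of the robot, y to its left, z up, the work surface at z = 0. Lengths are in mm, angles in rad, forces in N, time in s.
With the tool pointing down it reaches from about 250 to 800 mm from the base axis. Payload 3.9 kg.
Tool frame: the origin (TCP) lies between the finger pads; the fingertips stand 22 mm ahead of it and the grasp point (between the pads) lies 3 mm ahead of it; z points along the fingers, y is the direction in which the jaws open and shut (so a half turn about z gives the same grasp; the last joint's range is limited). The gripper opens to 85 mm and grips with 20 to 120 N. Pads are 22 mm wide; open, the fingers measure 114 mm over their backs; the gripper's body (76 mm by 85 mm) begins 54 mm behind the grasp point. The pads swing forward as they close: fully open they stand 13 mm farther back than shut.
Start: joints at [1.283, 0.26, -0.138, 1.173, 0, 1.571], TCP at [149.013, 503.399, 253.304] pointing down, gripper open.
Joint ranges: [-2.78, 2.78], [-0.83, 1.72], [-1.28, 1.37], [-1.9, 2.12], [-1.57, 1.48], [-3.14, 3.14]. Speed limits (rad/s): [2.57, 2.57, 3.14, 3.14, 3.14, 3.14].

## Interface

Orientations are given as a rotation vector (axis times angle).
In Python, from plant import sensors, viewer, ticket, nets gives the robot as it stands. The module is installed in compiled form; this text tells all that it offers.
- The arm moves only by the tool servo_tool, never from a script. Its argument "motion" is a list that holds one entry, the list of rows, each a list of 7 numbers: the closure, from 0 (fully open) to 1 (shut), then the shift along the tool's x, y, z in mm, then the turn, a rotation vector about the tool's x, y, z in degrees. A call has 1 to 20 rows; each row is the pose to reach, as a shift and turn from the pose commanded when the call began, along the tool's axes at that moment; what a row does not reach only later rows make up. A row lasts 1/8 s, in which the tool goes at most 62.5 mm and 10.7 degrees, less where a joint would pass 70% of its speed; a pose out of reach is approached as far as the arm can. A call with a gripper value outside its range is refused whole. The fingers move at their own pace and stop on an object; the grip force is fixed at half the most. Time passes only in rows, so rows that repeat a pose let the fingers close. It gives the time, the measured TCP pose, the force and the opening at its end, in the units of the state.
- sensors.read_state(): the state, without advancing time (a new reading comes with each control period).
- viewer.camera(name): name is "side" or "top" or "wrist"; returns the picture (480x640x3 uint8, red, green, blue); there is no depth.
- viewer.camera_params(name): a dict with "intrinsics" (3x3 intrinsics, pixels), "R" (3x3) and "t" (3): a world point X has camera coordinates R X + t. Camera axes: x right, y down, z forward; pixel columns grow to the right and rows downward; lengths in mm; the calibration is good to about 2 mm. The wrist camera is an equidistant fisheye: a pixel r from the principal point sees the ray r / f radians off the axis. A picture is of the moment at which its call begins: read the wrist's pose just before it. camera_params takes no time and is no camera call; for the wrist camera it gives the pose at the moment of the call.
- ticket.job_done(): hands the job in, once; it reports no verdict.
Trained networks look in the newest picture that a camera, given by its name, has taken for a name from the list of things; names that differ only in an ending like _2 or _b are one class to them, and where a whole thing is asked for, a point or a joint stands for the part that bears it (a point fixed in the world has none). Each returns a list of dicts, best first, with "confidence" (0 to 1); they miss things now and then, are a little off and sometimes report something else, mostly with a low value. They report only what shows in the picture. A call takes as long as a camera call. They do not tell look-alikes from the thing itself.
- nets.boxes_of(target, camera): "bbox" ([centre column, centre row, width, height] in pixels, round what is visible of it).
The state is a dict: "time_s": time; "joints": joint angles; "joint_velocities": joint speeds; "effort": joint torques, N m; "tcp_pos": TCP position; "ee_rot": TCP orientation; "ft_force": force on the tool from outside, world axes, zero at the start; "ft_torque": the same for the moment, N m; "grip_width": finger opening in mm.
Only numpy, scipy, OpenCV 4.12 (cv2) and the standard library are available. Lean on these libraries where they do the work, as an engineer would, in place of code of your own. Each camera call takes 0.05 s, during which the arm holds its last target.

## Working session

There is one attempt and no reset: what is moved stays moved. The work goes in short steps, Python scripts to look and compute and a tool call to move; the robot and the scene stay as the last step left them, time stands still between calls to the robot, and variables do not carry over. Pictures are saved under pics/ and viewed, and the job is handed in when it is done.

Besides the shell and the picture viewer there is one more tool, called after "Emit:" by a JSON object that holds its "fn" and its "kwargs", one argument or row to a line. servo_tool: Moves the arm, as the interface text tells. Its arguments: {"type":"object","properties":{"motion":{"type":"array"}},"required":["motion"]}

```bash
mkdir -p pics; ls; python3 - <<'E'
from plant import sensors, viewer, nets
import cv2
print(sensors.read_state())
for c in ["side","top","wrist"]:
    im=viewer.camera(c); cv2.imwrite(f"pics/{c}0.png",im[:,:,::-1])
    p=viewer.camera_params(c); print(c,p)
E
```

```text
pics
{'time_s': 0.0, 'joints': array([ 1.28298802e+00,  2.60680707e-01, -1.39366360e-01,  1.17272778e+00,
       -1.00631296e-05,  1.57078760e+00]), 'joint_velocities': array([ 0.00013484,  0.0011429 , -0.0001497 , -0.00014198,  0.00094273,
        0.00096348]), 'effort': array([ 8.22521397e-04, -4.05681145e+01,  2.53922528e+01,  1.89245230e-02,
       -9.54476468e-05,  1.92246944e-06]), 'tcp_pos': array([148.84101924, 502.78401854, 252.46764458]), 'ee_rot': array([-4.50476454e-01, -3.10884958e+00,  3.07772225e-03]), 'ft_force': array([0.0613925 , 0.78215497, 0.47745843]), 'ft_torque': array([ 0.0133736 , -0.06741138, -0.02916435]), 'grip_width': 85.77889233143443}
side {'intrinsics': array([[611.75874126,   0.        , 325.21221606],
       [  0.        , 611.75874126, 234.55112711],
       [  0.        ,   0.        ,   1.        ]]), 'R': array([[ 0.87139765, -0.49043988,  0.01161284],
       [-0.34574988, -0.63076627, -0.69468765],
       [ 0.34802751,  0.60133405, -0.71921778]]), 't': array([-462.28884906,  166.90716509, 1475.17886284])}
top {'intrinsics': array([[475.37011194,   0.        , 320.38031364],
       [  0.        , 475.37011194, 246.686017  ],
       [  0.        ,   0.        ,   1.        ]]), 'R': array([[ 1.26483497e-02, -9.99918639e-01,  1.65346900e-03],
       [-9.88821205e-01, -1.27536328e-02, -1.48559649e-01],
       [ 1.48568650e-01,  2.44049183e-04, -9.88902066e-01]]), 't': array([-117.87491967,  488.81511239, 1164.62514835])}
wrist {'intrinsics': array([[371.64829954,   0.        , 322.47573895],
       [  0.        , 371.64829954, 240.28011901],
       [  0.        ,   0.        ,   1.        ]]), 'R': array([[ 0.28306652,  0.95909896, -0.00158805],
       [ 0.91246541, -0.26879242,  0.30847611],
       [ 0.29543227, -0.0887683 , -0.95123076]]), 't': array([-523.992008  ,  -40.91733925,  381.11006802])}
```

View pics/top0.png

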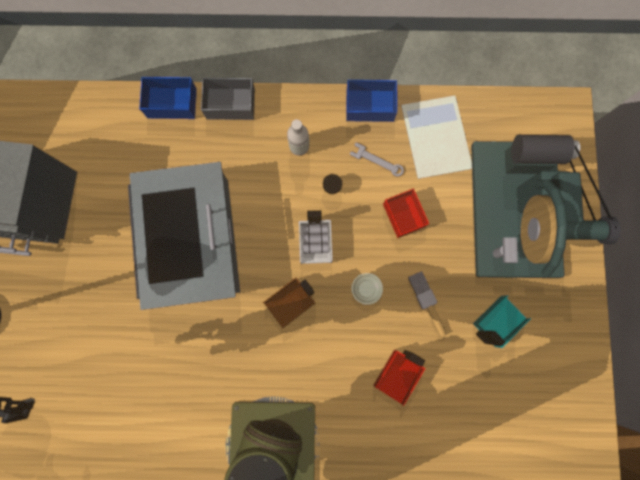

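View pics/side0.png

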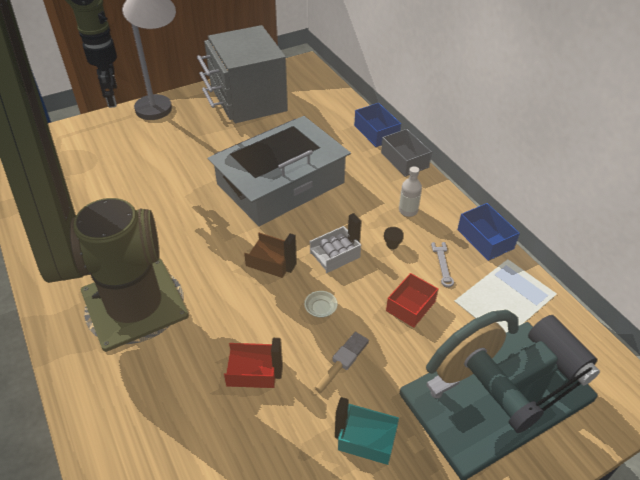

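View pics/wrist0.png

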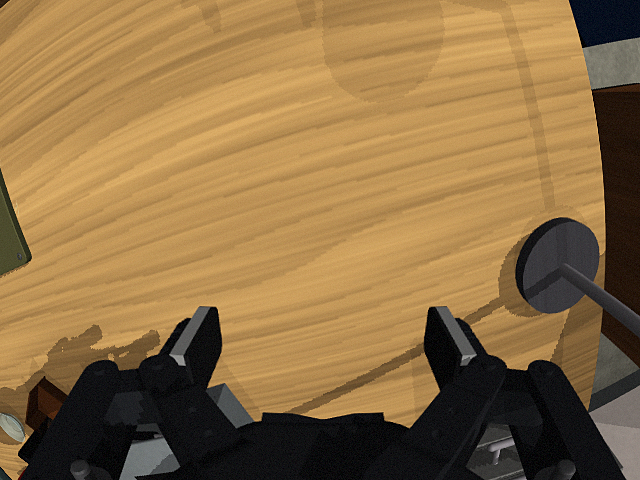

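```bash
cat > h.py <<'E'
import numpy as np, cv2
from scipy.spatial.transform import Rotation as Ro
def proj(p,X):
    Xc=p['R']@np.asarray(X,float)+p['t']; u=p['intrinsics']@Xc; return u[:2]/u[2]
def ray(p,uv):
    d=np.linalg.inv(p['intrinsics'])@np.array([uv[0],uv[1],1.]); d=p['R'].T@d; return -p['R'].T@p['t'], d/np.linalg.norm(d)
def atz(p,uv,z):
    c,d=ray(p,uv); return c+d*(z-c[2])/d[2]
def tri(rs):
    A=0;b=0
    for c,d in rs:
        P=np.eye(3)-np.outer(d,d); A=A+P; b=b+P@c
    X=np.linalg.solve(A,b); return X,[np.linalg.norm((np.eye(3)-np.outer(d,d))@(X-c)) for c,d in rs]
E
python3 - <<'E'
from plant import viewer,nets
for c in ["top","side"]:
    viewer.camera(c)
    for t in ["scoop","scoop_handle","lid_handle","lid","lid_hinge","chest","roller0"]:
        print(c,t,[(round(d['confidence'],2),[round(float(x)) for x in d['bbox']]) for d in nets.boxes_of(t,c)])
E
```

```text
top scoop [(0.87, [502, 319, 53, 57]), (0.86, [401, 378, 52, 54]), (0.76, [290, 302, 53, 46]), (0.64, [316, 236, 36, 55])]
top scoop_handle [(0.71, [397, 376, 53, 59]), (0.66, [502, 324, 55, 54]), (0.64, [291, 303, 56, 50]), (0.56, [314, 238, 33, 54]), (0.55, [406, 213, 42, 52])]
top lid_handle [(0.6, [185, 236, 112, 150])]
top lid [(0.64, [183, 235, 102, 144])]
top lid_hinge [(0.79, [181, 236, 107, 148])]
top chest [(0.56, [184, 237, 114, 151]), (0.3, [376, 159, 52, 35])]
top roller0 [(0.78, [316, 248, 23, 8]), (0.53, [316, 237, 26, 11]), (0.5, [315, 230, 23, 12])]
side scoop [(0.96, [336, 241, 51, 58]), (0.85, [252, 362, 56, 46]), (0.77, [366, 432, 62, 64]), (0.66, [273, 254, 55, 42]), (0.25, [414, 300, 52, 48])]
side scoop_handle [(0.93, [271, 256, 51, 45]), (0.91, [255, 362, 59, 54]), (0.74, [335, 244, 52, 57]), (0.67, [366, 432, 64, 72]), (0.45, [410, 190, 25, 50])]
side lid_handle [(0.93, [280, 158, 142, 84])]
side lid [(0.72, [280, 160, 144, 81]), (0.66, [346, 242, 21, 19])]
side lid_hinge [(0.85, [279, 161, 141, 87])]
side chest [(0.69, [280, 171, 141, 109])]
side roller0 [(0.67, [336, 247, 16, 19]), (0.61, [329, 249, 20, 18]), (0.6, [343, 243, 14, 16])]
```

Scoop candidates in the top view are: silver with three rollers (316,238), brown (290,302), red (401,378) and turquoise (502,320). The silver one fits the description. The red bin is at (406,213). Next is a close crop to check that choice.

```bash
python3 - <<'E'
import cv2
t=cv2.imread('pics/top0.png'); s=cv2.imread('pics/side0.png')
def crop(im,x,y,w,h,k,n): cv2.imwrite(n,cv2.resize(im[y:y+h,x:x+w],None,fx=k,fy=k,interpolation=cv2.INTER_CUBIC))
crop(t,280,195,80,75,8,'pics/c_ts.png'); crop(s,295,200,80,75,8,'pics/c_ss.png')
crop(t,120,155,130,160,3.7,'pics/c_tl.png'); crop(s,200,110,160,120,5,'pics/c_sl.png')
E
```

```text
(no output)
```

View pics/c_ts.png

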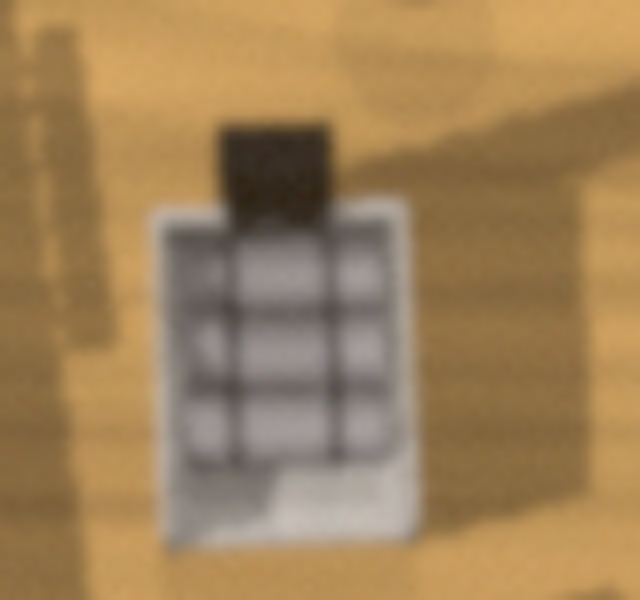

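View pics/c_ss.png

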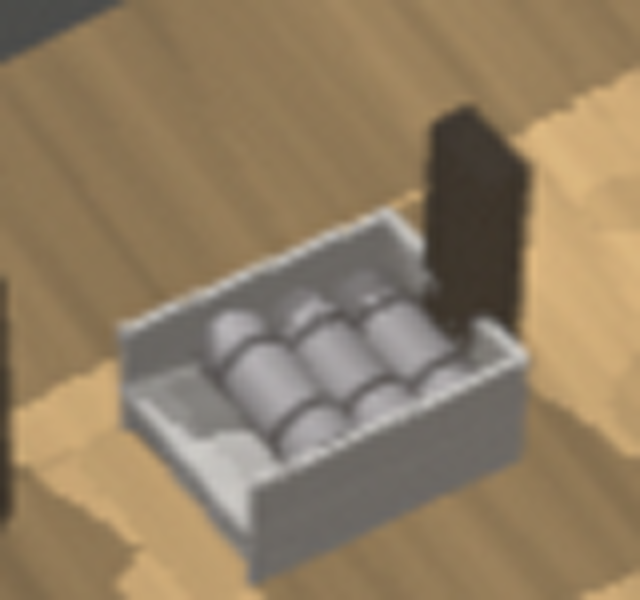

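View pics/c_tl.png

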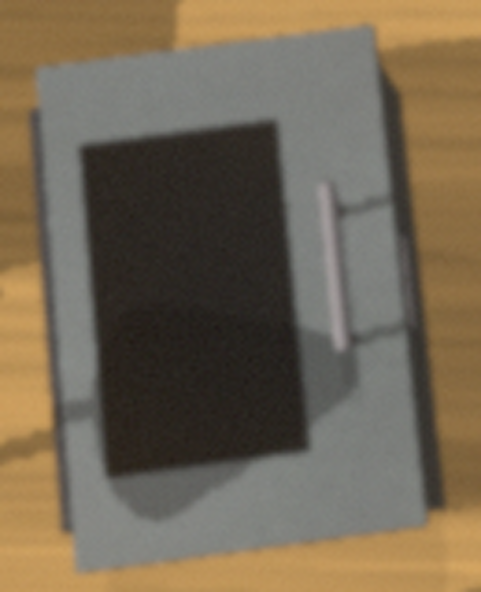

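View pics/c_sl.png

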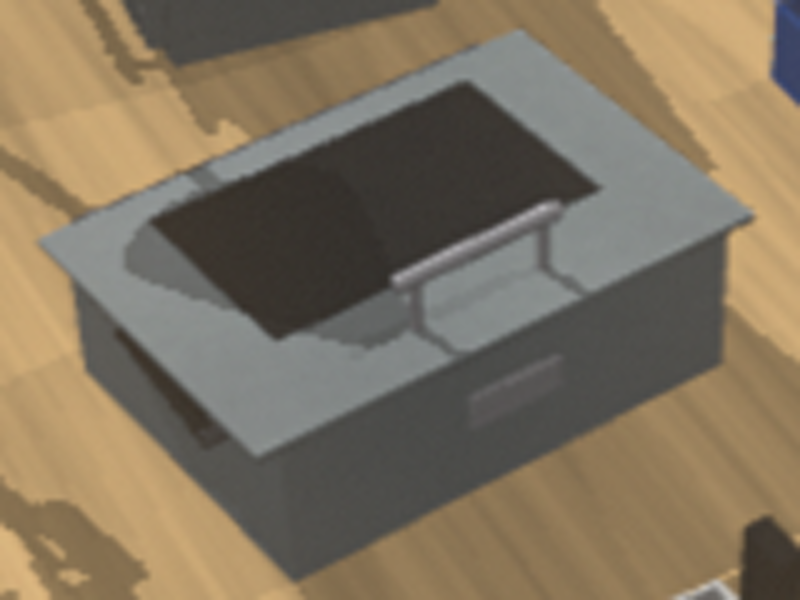

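The silver scoop at (316,238) is confirmed: bare aluminium, three rollers, black handle to the top (+x world), mouth towards the robot. The lid bar is at about (210,227) in the top view. Now I fit both poses from corner pixels in the two views.

```bash
cat > fit.py <<'E'
from h import *
from plant import viewer
from scipy.optimize import least_squares
P={c:viewer.camera_params(c) for c in("top","side")}
def fit(obs,x0,bias=True):
    def res(v,full=False):
        r=[]
        for c,uv,X in obs:
            a=v[2]; R=Ro.from_euler('z',a).as_matrix()
            r+=list(proj(P[c],R@np.array(X,float)+[v[0],v[1],0])-uv)
        return np.array(r)
    s=least_squares(res,x0,loss='soft_l1'); r=res(s.x).reshape(-1,2)
    print(s.x,np.degrees(s.x[2])); 
    for o,e in zip(obs,r): print(o[0],o[2],e.round(1))
    return s.x
T=lambda u,v,k,x,y:np.array([u/k+x,v/k+y])
if __name__=="__main__":
    tl=lambda u,v:("top",T(u,v,3.7,120,155)); sl=lambda u,v:("side",T(u,v,5,200,110))
    o=[(*tl(38,68),(110,-167,106)),(*tl(372,27),(-114,-167,106)),(*tl(425,525),(-114,167,106)),(*tl(78,572),(110,167,106)),
       (*sl(520,30),(110,-167,106)),(*sl(752,215),(-114,-167,106)),(*sl(260,457),(-114,167,106)),(*sl(40,242),(110,167,106)),
       (*tl(325,183),(-80,-50,141)),(*tl(341,350),(-80,50,141)),(*sl(557,207),(-80,-50,141)),(*sl(400,280),(-80,50,141))]
    c=fit(o,[550,300,1.5])
    ts=lambda u,v:("top",T(u,v,8,280,195)); ss=lambda u,v:("side",T(u,v,8,295,200))
    # chest-like: scoop +x -> world +x
    o=[(*ts(158,208),(55,40,48)),(*ts(410,200),(55,-40,48)),(*ts(170,545),(-55,40,24)),(*ts(418,540),(-55,-40,24)),
       (*ts(220,125),(63,18,108)),(*ts(328,125),(63,-18,108)),
       (*ss(120,328),(-55,40,48)),(*ss(250,488),(-55,-40,48)),(*ss(255,582),(-55,-40,0)),(*ss(527,352),(55,-40,48)),(*ss(388,208),(55,40,48)),
       (*ss(430,122),(45,18,108)),(*ss(470,103),(63,18,108)),(*ss(530,160),(63,-18,108))]
    s=fit(o,[500,0,0])
    Rc=Ro.from_euler('z',c[2]).as_matrix(); Rs=Ro.from_euler('z',s[2]).as_matrix()
    print('lid_handle',Rc@[-80,0,141]+[c[0],c[1],0],'scoop_handle',Rs@[54,0,90]+[s[0],s[1],0])
E
python3 fit.py
```

```text
[506.8646713  222.89327457   1.71922108] 98.50411198608244
top (110, -167, 106) [-1.2 -0.6]
top (-114, -167, 106) [ 0.1 -1.4]
top (-114, 167, 106) [ 0.7 -0.1]
top (110, 167, 106) [-1.1  0.3]
side (110, -167, 106) [-0.2 -0.5]
side (-114, -167, 106) [ 0.8 -0.3]
side (-114, 167, 106) [-0.8  0.3]
side (110, 167, 106) [-1.1 -0.6]
top (-80, -50, 141) [0.5 1.2]
top (-80, 50, 141) [ 0.5 -2. ]
side (-80, -50, 141) [-0.8  1.1]
side (-80, 50, 141) [0.4 0.8]
[ 5.04887530e+02 -9.94084517e+01  5.36810873e-02] 3.075699741300978
top (55, 40, 48) [-0.9 -1.7]
top (55, -40, 48) [-0.7 -1.9]
top (-55, 40, 24) [-0.5  0.6]
top (-55, -40, 24) [ 0.  -0.1]
top (63, 18, 108) [-0.6 -0. ]
top (63, -18, 108) [ 0.8 -0.6]
side (-55, 40, 48) [-0.8  0.7]
side (-55, -40, 48) [-0.2  0.7]
side (-55, -40, 0) [-1.1  1.5]
side (55, -40, 48) [1.7 0.5]
side (55, 40, 48) [ 1.6 -0.5]
side (45, 18, 108) [-1.3  0.2]
side (63, 18, 108) [-0.4 -0. ]
side (63, -18, 108) [0.2 1.4]
lid_handle [518.69510251 143.77285434 141.        ] scoop_handle [558.8097438  -96.51106501  90.        ]
```

```bash
cat > m.py <<'E'
from h import *
from plant import sensors
C=np.array([506.9,222.9]); CY=1.7192; Rc=Ro.from_euler('z',CY).as_matrix()
def st():
    s=sensors.read_state(); print('t',round(s['time_s'],2),'p',s['tcp_pos'].round(1),'rv',s['ee_rot'].round(3),'q',s['joints'].round(2),'F',s['ft_force'].round(1),'w',round(s['grip_width'],1)); return s
def rel(p,R,p0=None,R0=None):
    if p0 is None:
        s=sensors.read_state(); p0=s['tcp_pos'];R0=Ro.from_rotvec(s['ee_rot']).as_matrix()
    return (R0.T@(np.asarray(p)-p0)).round(1), np.degrees(Ro.from_matrix(R0.T@R).as_rotvec()).round(1)
def chest(v): return Rc@np.asarray(v,float)+[C[0],C[1],0]
def tool_down(yaw_y): # tool y at azimuth yaw_y (rad), z down
    y=np.array([np.cos(yaw_y),np.sin(yaw_y),0]);z=np.array([0,0,-1.]);return np.stack([np.cross(y,z),y,z],1)
def lidpose(th,tilt):
    # handle point rotated, tool tilted
    h=np.array([110,0,100.])+Ro.from_rotvec([0,th,0]).apply([-190,0,41.])
    R=Rc@Ro.from_rotvec([0,tilt,0]).as_matrix()@Rc.T@tool_down(CY)
    return chest(h),R
E
python3 - <<'E'
from m import *
st()
p,R=lidpose(0,0); print(p)
print(rel(p+[0,0,70],R))
E
```

```text
t 0.95 p [149.  503.4 253.3] rv [0.451 3.109 0.   ] q [ 1.28  0.26 -0.14  1.17 -0.    1.57] F [ 0.1 -0.2  0.5] w 85.7
[518.72876328 143.77933039 141.        ]
(array([-456.6, -239.9,   42.3]), array([  0.,   0., -25.]))
```

Emit:
{"fn": "servo_tool", "kwargs": {
  "motion": [
    [[0, -120, -60, 0, 0, 0, -8], [0, -240, -120, 0, 0, 0, -16], [0, -360, -190, 20, 0, 0, -25], [0, -457, -240, 42, 0, 0, -25], [0, -457, -240, 42, 0, 0, -25], [0, -457, -240, 42, 0, 0, -25], [0, -457, -240, 42, 0, 0, -25], [0, -457, -240, 42, 0, 0, -25], [0, -457, -240, 42, 0, 0, -25], [0, -457, -240, 42, 0, 0, -25], [0, -457, -240, 42, 0, 0, -25], [0, -457, -240, 42, 0, 0, -25], [0, -457, -240, 42, 0, 0, -25], [0, -457, -240, 42, 0, 0, -25]]
  ]
}}

```text
time_s: 2.7
tcp_pos: [518.8, 144.1, 211.5]
ee_rot: [-0.235, 3.132, 0.0]
ft_force: [-0.6, -0.4, 0.1]
grip_width: 85.3
```

```bash
python3 - <<'E'
from m import *
from plant import viewer
st()
for c in ("wrist","side"):
    cv2.imwrite(f'pics/{c}1.png',viewer.camera(c)[:,:,::-1])
p,R=lidpose(0,0); print(rel(p+[0,0,1],R))
E
```

```text
t 2.7 p [518.8 144.1 211.5] rv [-0.235  3.132  0.   ] q [ 0.27  0.3  -0.19  1.08  0.    0.12] F [-0.6 -0.4  0.1] w 85.3
(array([ 0.2, -0. , 69.4]), array([0., 0., 0.]))
```

View pics/wrist1.png

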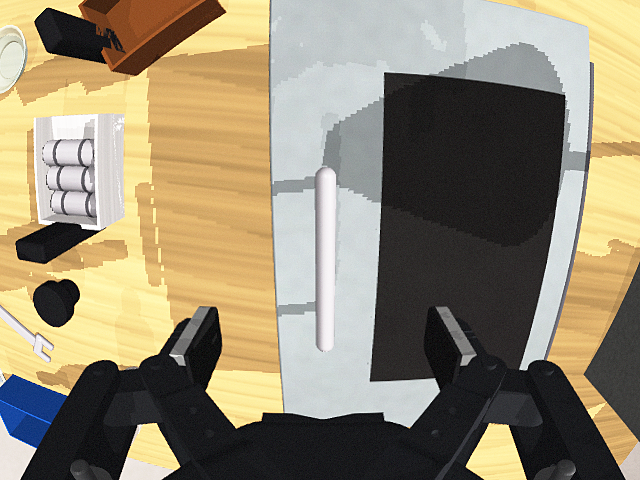

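View pics/side1.png

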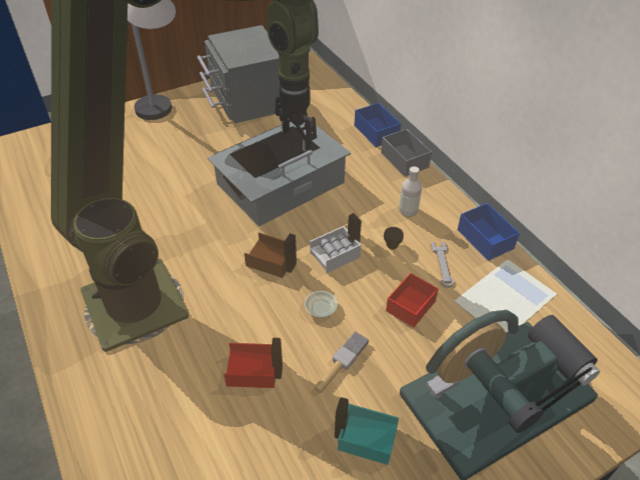

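The wrist view shows the bar running along column 325, midway between the fingers (columns 200 to 445), with its direction aligned. Descending and gripping.

Emit:
{"fn": "servo_tool", "kwargs": {
  "motion": [
    [[0, 0, 0, 30, 0, 0, 0], [0, 0, 0, 55, 0, 0, 0], [0, 0, 0, 70, 0, 0, 0], [0, 0, 0, 70, 0, 0, 0], [0, 0, 0, 70, 0, 0, 0], [1, 0, 0, 70, 0, 0, 0], [1, 0, 0, 70, 0, 0, 0], [1, 0, 0, 70, 0, 0, 0], [1, 0, 0, 70, 0, 0, 0], [1, 0, 0, 70, 0, 0, 0], [1, 0, 0, 70, 0, 0, 0], [1, 0, 0, 70, 0, 0, 0], [1, 0, 0, 70, 0, 0, 0]]
  ]
}}

```text
time_s: 4.42
tcp_pos: [518.9, 145.4, 141.6]
ee_rot: [0.235, -3.133, -0.007]
ft_force: [-1.8, 4.6, 1.0]
grip_width: 9.1
```

```bash
python3 - <<'E'
from m import *
s=st()
p0,R0=lidpose(0,0)
for th in np.arange(0.1,1.21,0.1):
    p,R=lidpose(th,th); a,b=rel(p,R,p0,R0); print(round(th,2),a,b)
E
```

```text
t 4.42 p [518.9 145.4 141.6] rv [ 0.235 -3.133 -0.007] q [ 0.27  0.35 -0.31  0.91  0.    0.12] F [-1.8  4.6  1. ] w 9.1
0.1 [  0.    5.  -18.8] [ 5.7  0.  -0. ]
0.2 [  0.   11.9 -36.9] [11.5  0.   0. ]
0.3 [  0.   20.6 -54.3] [17.2  0.   0. ]
0.4 [  0.   31.  -70.8] [22.9  0.  -0. ]
0.5 [  0.   42.9 -86.1] [28.6  0.  -0. ]
0.6 [   0.    56.3 -100.1] [34.4  0.  -0. ]
0.7 [   0.    71.1 -112.8] [40.1  0.  -0. ]
0.8 [   0.    87.  -123.9] [45.8  0.  -0. ]
0.9 [   0.   104.  -133.3] [51.6  0.   0. ]
1.0 [   0.   121.8 -141. ] [57.3  0.  -0. ]
1.1 [   0.   140.4 -146.9] [63.  0. -0.]
1.2 [   0.   159.4 -150.9] [68.8  0.   0. ]
```

Emit:
{"fn": "servo_tool", "kwargs": {
  "motion": [
    [[1, 0, 2, -9, 2.9, 0, 0], [1, 0, 5, -19, 5.7, 0, 0], [1, 0, 8, -28, 8.6, 0, 0], [1, 0, 12, -37, 11.5, 0, 0], [1, 0, 16, -46, 14.3, 0, 0], [1, 0, 21, -54, 17.2, 0, 0], [1, 0, 26, -63, 20, 0, 0], [1, 0, 31, -71, 22.9, 0, 0]]
  ]
}}

```text
time_s: 5.42
tcp_pos: [514.3, 175.6, 211.8]
ee_rot: [-0.227, 3.043, -0.614]
ft_force: [-0.3, 2.5, -3.1]
grip_width: 8.9
```

```bash
python3 - <<'E'
from m import *
s=st()
p0,R0=lidpose(.4,.4)
for th in np.arange(0.5,1.21,0.1):
    p,R=lidpose(th,th); a,b=rel(p,R,p0,R0); print(round(th,2),a,b)
E
```

```text
t 5.42 p [514.3 175.6 211.8] rv [-0.227  3.043 -0.614] q [ 0.53  0.41 -0.09  1.23 -0.37  0.41] F [-0.3  2.5 -3.1] w 8.9
0.5 [ -0.    5.  -18.8] [5.7 0.  0. ]
0.6 [  0.   11.9 -36.9] [11.5  0.   0. ]
0.7 [ -0.   20.6 -54.3] [17.2  0.   0. ]
0.8 [  0.   31.  -70.8] [22.9  0.   0. ]
0.9 [ -0.   42.9 -86.1] [28.6  0.   0. ]
1.0 [  -0.    56.3 -100.1] [34.4  0.   0. ]
1.1 [  -0.    71.1 -112.8] [40.1  0.   0. ]
1.2 [  -0.    87.  -123.9] [45.8  0.   0. ]
```

Emit:
{"fn": "servo_tool", "kwargs": {
  "motion": [
    [[1, 0, 2, -9, 2.9, 0, 0], [1, 0, 5, -19, 5.7, 0, 0], [1, 0, 8, -28, 8.6, 0, 0], [1, 0, 12, -37, 11.5, 0, 0], [1, 0, 16, -46, 14.3, 0, 0], [1, 0, 21, -54, 17.2, 0, 0], [1, 0, 26, -63, 20, 0, 0], [1, 0, 31, -71, 22.9, 0, 0], [1, 0, 37, -79, 25.8, 0, 0], [1, 0, 43, -86, 28.6, 0, 0], [1, 0, 49, -93, 31.5, 0, 0], [1, 0, 56, -100, 34.4, 0, 0]]
  ]
}}

```text
time_s: 6.92
tcp_pos: [501.1, 264.5, 282.1]
ee_rot: [-0.199, 2.688, -1.469]
ft_force: [-0.2, 0.7, -2.0]
grip_width: 9.0
```

```bash
python3 - <<'E'
from m import *
from plant import viewer
s=st()
p,R=lidpose(1.0,1.0); print(p)
cv2.imwrite('pics/side2.png',viewer.camera('side')[:,:,::-1])
E
```

```text
t 6.92 p [501.1 264.5 282.1] rv [-0.199  2.688 -1.469] q [ 0.84  0.78  0.38  1.95 -0.71  0.99] F [-0.2  0.7 -2. ] w 9.0
[500.71313211 264.2829509  282.03188165]
```

View pics/side2.png

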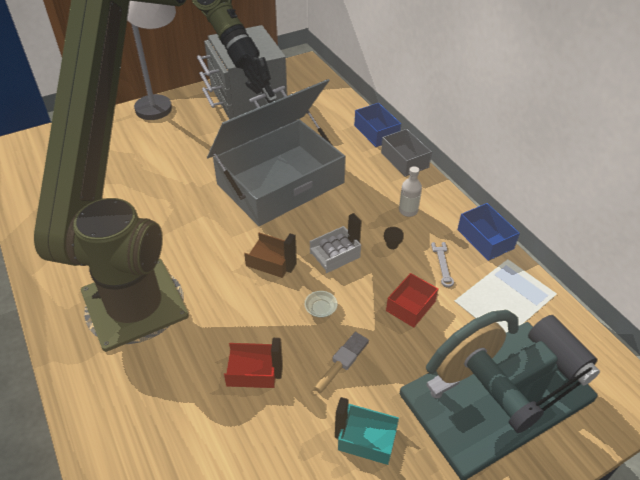

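```bash
python3 - <<'E'
from fit import *
for z in (150,200,250):
    print(z,[atz(P['top'],uv,z).round(0) for uv in ((77,185),(62,240),(35,143))],[atz(P['side'],uv,z).round(0) for uv in ((220,77),(285,53))])
E
```

```text
150 [array([611., 457., 150.]), array([481., 480., 150.]), array([712., 565., 150.])] [array([494., 606., 150.]), array([737., 640., 150.])]
200 [array([597., 431., 200.]), array([473., 452., 200.]), array([693., 534., 200.])] [array([467., 528., 200.]), array([699., 561., 200.])]
250 [array([583., 404., 250.]), array([465., 425., 250.]), array([675., 502., 250.])] [array([441., 450., 250.]), array([661., 481., 250.])]
```

Emit:
{"fn": "servo_tool", "kwargs": {
  "motion": [
    [[0, 0, 0, 0, 0, 0, 0], [0, 0, 0, 0, 0, 0, 0], [0, 0, 1, -25, 0, 0, 0], [0, 0, 1, -60, 0, 0, 0], [0, 0, 0, -100, 0, 0, 0], [0, 0, 0, -115, 0, 0, 0], [0, 0, 0, -115, 0, 0, 0], [0, 0, 0, -115, 0, 0, 0], [0, 0, 0, -115, 0, 0, 0]]
  ]
}}

```text
time_s: 8.1
tcp_pos: [477.3, 332.2, 319.6]
ee_rot: [-0.222, 2.686, -1.42]
ft_force: [0.2, -0.1, 1.0]
grip_width: 85.3
```

```bash
python3 - <<'E'
from m import *
from plant import viewer
s=st()
cv2.imwrite('pics/side3.png',viewer.camera('side')[:,:,::-1])
R=tool_down(CY)
print(rel([480,200,420],R)); print(rel(s['tcp_pos']+[0,0,90],R))
E
```

```text
t 8.1 p [477.3 332.2 319.6] rv [-0.222  2.686 -1.42 ] q [ 0.93  0.82  0.58  2.12 -0.66  1.04] F [ 0.2 -0.1  1. ] w 85.3
(array([  18.6, -156.8,   51.6]), array([-55.8,   1.6,   0.9]))
(array([ -1.5, -74.5, -50.5]), array([-55.8,   1.6,   0.9]))
```

View pics/side3.png

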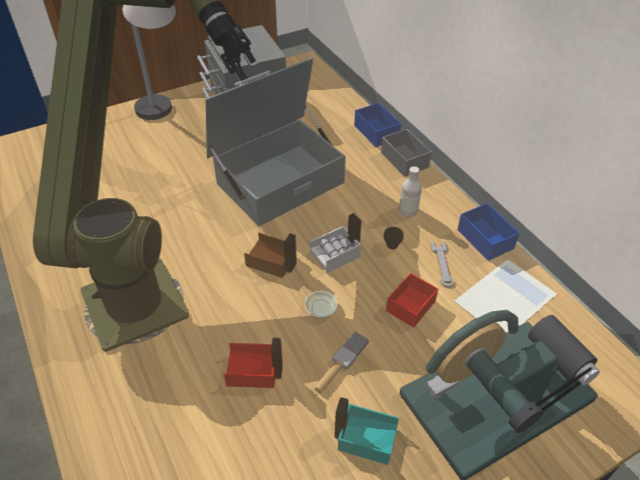

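The lid has swung almost upright, but joint 4 has reached its limit (2.12), so the fingers are still near the bar. I'll go back and up while untilting.

Emit:
{"fn": "servo_tool", "kwargs": {
  "motion": [
    [[0, 0, -6, -28, -8, 0, 0], [0, 0, -12, -55, -16, 0, 0], [0, 0, -18, -83, -23, 0, 0], [0, 0, -18, -83, -23, 0, 0], [0, 0, -58, -85, -40, 0, 0], [0, 0, -98, -87, -56, 0, 0], [0, 0, -98, -87, -56, 0, 0], [0, 0, -98, -87, -56, 0, 0], [0, 0, -98, -87, -56, 0, 0]]
  ]
}}

```text
time_s: 9.28
tcp_pos: [471.7, 348.7, 448.0]
ee_rot: [-0.272, 3.116, 0.003]
ft_force: [-0.6, -0.9, -0.8]
grip_width: 85.7
```

```bash
python3 - <<'E'
from m import *
from plant import viewer
s=st()
for c in ("side","top"): cv2.imwrite(f'pics/{c}4.png',viewer.camera(c)[:,:,::-1])
print(rel(s['tcp_pos'],tool_down(CY)))
E
```

```text
t 9.28 p [471.7 348.7 448. ] rv [-2.720e-01  3.116e+00  3.000e-03] q [ 0.64  0.38  0.54  1.72 -0.01  0.47] F [-0.6 -0.9 -0.8] w 85.7
(array([ 0.3, -1.5, -0.4]), array([0.1, 0.8, 1.6]))
```

View pics/side4.png

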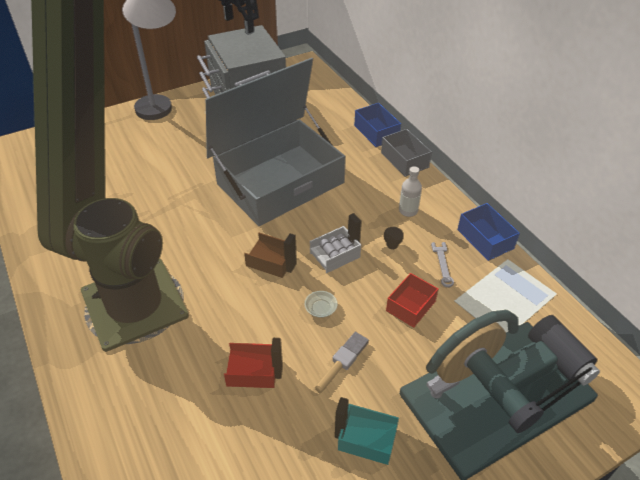

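View pics/top4.png

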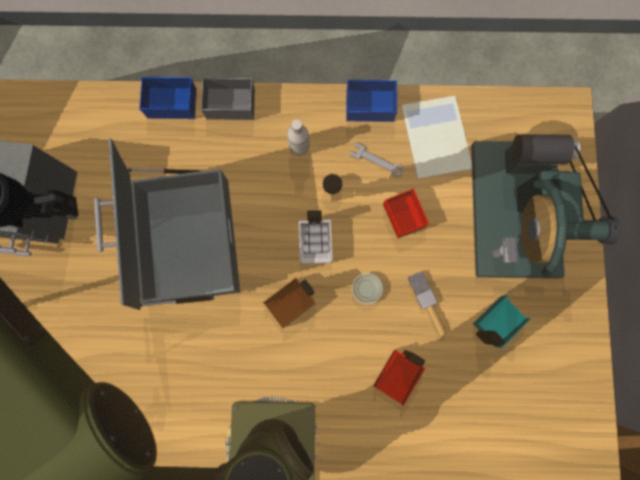

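```bash
python3 - <<'E'
from m import *
R=tool_down(0.0537)
print(rel([558.8,-96.5,190],R))
E
```

```text
(array([  -4. , -455.3,  257.3]), array([ 0.7,  0.5, 97. ]))
```

Emit:
{"fn": "servo_tool", "kwargs": {
  "motion": [
    [[0, 0, -50, 0, 0, 0, 10], [0, 0, -100, 10, 0, 0, 20], [0, 0, -150, 20, 0, 0, 30], [0, -1, -200, 30, 0, 0, 40], [0, -1, -250, 60, 0, 0, 50], [0, -2, -300, 100, 0, 0, 60], [0, -2, -350, 140, 0, 0, 70], [0, -3, -400, 190, 0, 0, 80], [0, -4, -440, 230, 0.5, 0.5, 90], [0, -4, -455, 257, 0.7, 0.5, 97], [0, -4, -455, 257, 0.7, 0.5, 97], [0, -4, -455, 257, 0.7, 0.5, 97], [0, -4, -455, 257, 0.7, 0.5, 97], [0, -4, -455, 257, 0.7, 0.5, 97], [0, -4, -455, 257, 0.7, 0.5, 97]]
  ]
}}

```text
time_s: 11.25
tcp_pos: [559.5, -96.1, 191.9]
ee_rot: [2.16, 2.279, 0.009]
ft_force: [0.6, 0.1, -0.2]
grip_width: 85.2
```

```bash
python3 - <<'E'
from m import *
from plant import viewer
s=st()
for c in ("wrist","side"): cv2.imwrite(f'pics/{c}5.png',viewer.camera(c)[:,:,::-1])
p=viewer.camera_params('wrist')
def fish(X):
    c=p['R']@np.array(X,float)+p['t']; r=np.hypot(*c[:2]); th=np.arctan2(r,c[2]); K=p['intrinsics']
    return (K[:2,2]+K[0,0]*th*c[:2]/r).round(0)
Rs=Ro.from_euler('z',0.0537).as_matrix()
for v in [(45,18,108),(45,-18,108),(63,18,108),(63,-18,108),(-55,40,48),(-55,-40,48)]:
    print(v,fish(Rs@v+[504.9,-99.4,0]))
print(rel([558.8,-96.5,92.5],tool_down(0.0537)))
E
```

```text
t 11.25 p [559.5 -96.1 191.9] rv [2.16  2.279 0.009] q [-0.17  0.36 -0.15  1.05  0.    1.35] F [ 0.6  0.1 -0.2] w 85.2
(45, 18, 108) [305. 232.]
(45, -18, 108) [306. 288.]
(63, 18, 108) [337. 232.]
(63, -18, 108) [336. 288.]
(-55, 40, 48) [177. 182.]
(-55, -40, 48) [188. 280.]
(array([-0.4, -0.9, 99. ]), array([ 0.3, -0.2, -0. ]))
```

View pics/wrist5.png

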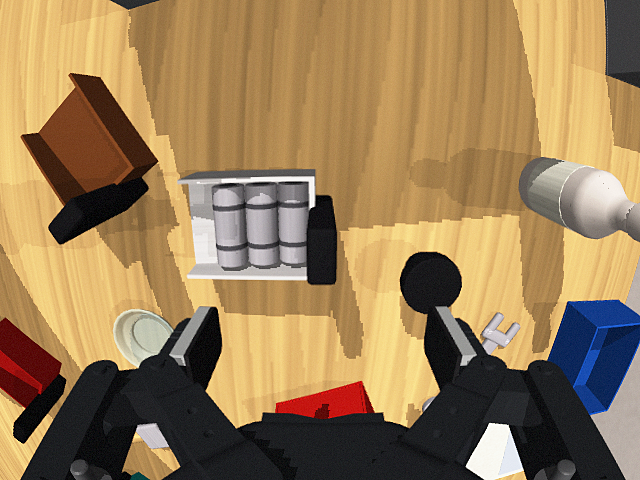

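View pics/side5.png

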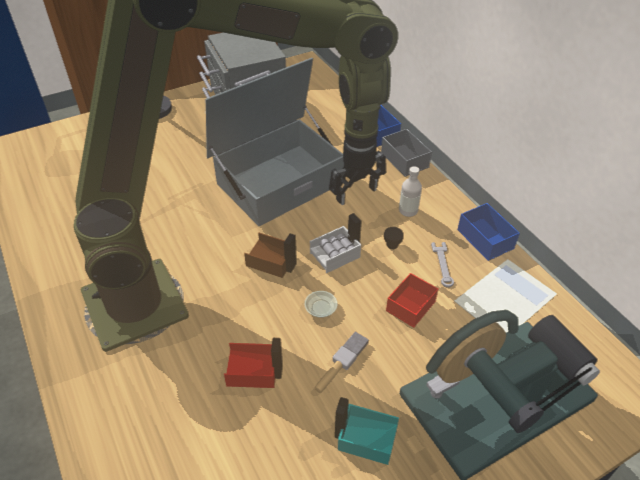

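The wrist view shows the handle at columns 307–336, rows 195–283, against a predicted 305–337. It is centred between the jaws, so I descend and grip.

Emit:
{"fn": "servo_tool", "kwargs": {
  "motion": [
    [[0, 0, -1, 30, 0, 0, 0], [0, 0, -1, 60, 0, 0, 0], [0, 0, -1, 85, 0, 0, 0], [0, 0, -1, 99, 0, 0, 0], [0, 0, -1, 99, 0, 0, 0], [0, 0, -1, 99, 0, 0, 0], [1, 0, -1, 99, 0, 0, 0], [1, 0, -1, 99, 0, 0, 0], [1, 0, -1, 99, 0, 0, 0], [1, 0, -1, 99, 0, 0, 0], [1, 0, -1, 99, 0, 0, 0], [1, 0, -1, 99, 0, 0, 0], [1, 0, -1, 99, 0, 0, 0], [1, 0, -1, 99, 0, 0, 0]]
  ]
}}

```text
time_s: 13.1
tcp_pos: [559.0, -96.2, 92.4]
ee_rot: [2.162, 2.278, 0.009]
ft_force: [2.3, 1.1, 4.1]
grip_width: 17.4
```

```bash
python3 - <<'E'
from m import *
st()
E
```

```text
t 13.1 p [559.  -96.2  92.4] rv [2.162 2.278 0.009] q [-0.17  0.44 -0.31  0.82  0.    1.35] F [2.3 1.1 4.1] w 17.4
```

Gripped at 17.4 mm. I'll lift gently by 160 mm.

Emit:
{"fn": "servo_tool", "kwargs": {
  "motion": [
    [[1, 0, 0, -5, 0, 0, 0], [1, 0, 0, -15, 0, 0, 0], [1, 0, 0, -30, 0, 0, 0], [1, 0, 0, -50, 0, 0, 0], [1, 0, 0, -70, 0, 0, 0], [1, 0, 0, -90, 0, 0, 0], [1, 0, 0, -110, 0, 0, 0], [1, 0, 0, -130, 0, 0, 0], [1, 0, 0, -150, 0, 0, 0], [1, 0, 0, -160, 0, 0, 0], [1, 0, 0, -160, 0, 0, 0], [1, 0, 0, -160, 0, 0, 0]]
  ]
}}

```text
time_s: 14.6
tcp_pos: [557.4, -96.7, 251.3]
ee_rot: [-2.162, -2.278, -0.006]
ft_force: [-0.4, 0.3, -5.6]
grip_width: 16.8
```

```bash
python3 - <<'E'
from m import *
from plant import viewer
s=st()
for c in ("wrist","side"): cv2.imwrite(f'pics/{c}6.png',viewer.camera(c)[:,:,::-1])
# chest target: u axis = -chest y. grip at u=89 level, chest x=-35
R=tool_down(CY-np.pi/2)
print(chest([-35,-89,0]), rel(chest([-35,-89,252]),R))
E
```

```text
t 14.6 p [557.4 -96.7 251.3] rv [-2.162 -2.278 -0.006] q [-0.17  0.33 -0.04  1.2   0.    1.34] F [-0.4  0.3 -5.6] w 16.8
[600.09682887 201.44420619   0.        ] (array([2.954e+02, 5.830e+01, 2.000e-01]), array([ 0.1, -0.2, -5.5]))
```

View pics/wrist6.png

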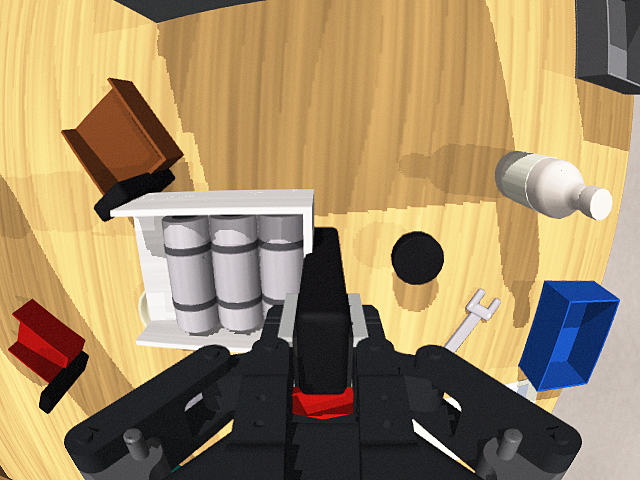

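View pics/side6.png

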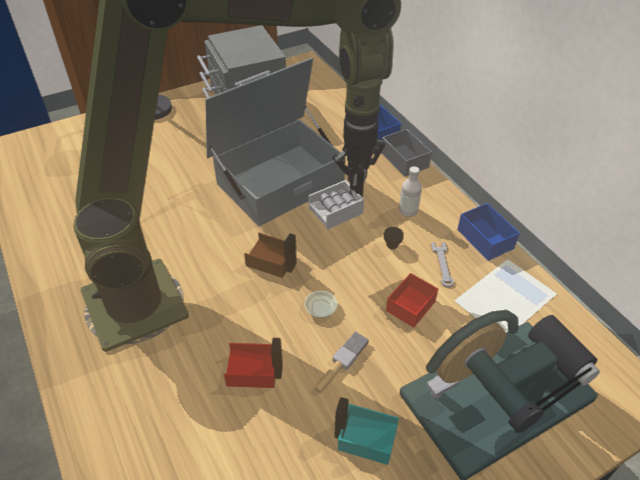

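Emit:
{"fn": "servo_tool", "kwargs": {
  "motion": [
    [[1, 5, 1, 0, 0, 0, 0], [1, 15, 3, 0, 0, 0, 0], [1, 32, 6, 0, 0, 0, 0], [1, 54, 10, 0, 0, 0, -1], [1, 79, 15, 0, 0, 0, -1.5], [1, 106, 21, 0, 0, 0, -2], [1, 134, 27, 0, 0, 0, -2.5], [1, 162, 33, 0, 0, 0, -3], [1, 190, 38, 0, 0, 0, -3.5], [1, 216, 43, 0, 0, 0, -4], [1, 240, 47, 0, 0, 0, -4.5], [1, 261, 51, 0, 0, 0, -5], [1, 278, 54, 0, 0, 0, -5.5], [1, 289, 56, 0, 0, 0, -5.5], [1, 295, 58, 0, 0, 0, -5.5], [1, 295, 58, 0, 0, 0, -5.5], [1, 295, 58, 0, 0, 0, -5.5]]
  ]
}}

```text
time_s: 16.82
tcp_pos: [600.4, 200.2, 253.2]
ee_rot: [2.051, 2.379, 0.007]
ft_force: [0.2, -0.2, -5.3]
grip_width: 17.5
```

```bash
python3 - <<'E'
from m import *
from plant import viewer
s=st()
for c in ("wrist","side","top"): cv2.imwrite(f'pics/{c}7.png',viewer.camera(c)[:,:,::-1])
E
```

```text
t 16.82 p [600.4 200.2 253.2] rv [2.051 2.379 0.007] q [0.32 0.45 0.14 1.26 0.   1.74] F [ 0.2 -0.2 -5.3] w 17.5
```

View pics/wrist7.png

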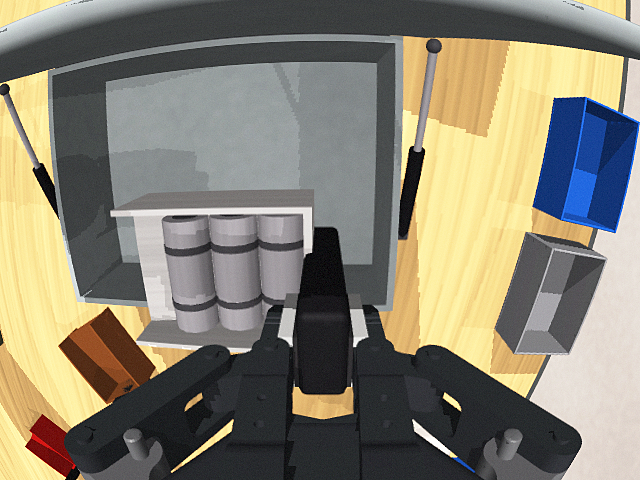

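View pics/side7.png

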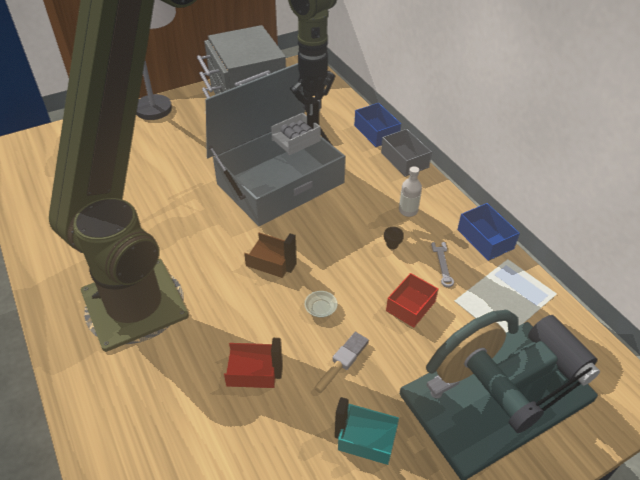

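View pics/top7.png

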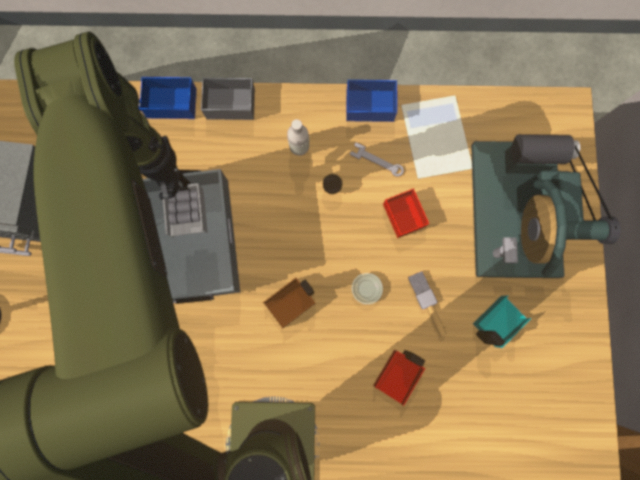

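Rollers are still in place, the lid is open, and the scoop is level above the chest. Lowering it.

Emit:
{"fn": "servo_tool", "kwargs": {
  "motion": [
    [[1, 0, 0, 5, 0, 0, 0], [1, 0, 0, 15, 0, 0, 0], [1, 0, 0, 30, 0, 0, 0], [1, 0, 0, 48, 0, 0, 0], [1, 0, 0, 66, 0, 0, 0], [1, 0, 0, 84, 0, 0, 0], [1, 0, 0, 102, 0, 0, 0], [1, 0, 0, 118, 0, 0, 0], [1, 0, 0, 130, 0, 0, 0], [1, 0, 0, 139, 0, 0, 0], [1, 0, 0, 143, 0, 0, 0], [1, 0, 0, 143, 0, 0, 0], [1, 0, 0, 143, 0, 0, 0]]
  ]
}}

```text
time_s: 18.6
tcp_pos: [601.4, 201.5, 110.8]
ee_rot: [2.05, 2.379, 0.009]
ft_force: [-0.2, 0.5, -5.6]
grip_width: 17.2
```

```bash
python3 - <<'E'
from m import *
from plant import viewer
s=st()
for c in ("wrist","side"): cv2.imwrite(f'pics/{c}8.png',viewer.camera(c)[:,:,::-1])
p0=s['tcp_pos'];R0=Ro.from_rotvec(s['ee_rot']).as_matrix()
# pivot at mouth bottom: in tool frame at start: scoop x = tool y, scoop z=-tool z ; grasp at TCP z+3 -> scoop (54,90)
piv=np.array([0,-109,3+90.])  # mouth underside in tool frame
for a in np.arange(-50,51,10):
    r=Ro.from_rotvec([np.radians(a),0,0]).as_matrix(); print(a,(piv-r@piv).round(1))
E
```

```text
t 18.6 p [601.4 201.5 110.8] rv [2.05  2.379 0.009] q [ 0.32  0.53 -0.11  0.93  0.    1.74] F [-0.2  0.5 -5.6] w 17.2
-50 [   0.  -110.2  -50.3]
-40 [  0.  -85.3 -48.3]
-30 [  0.  -61.1 -42. ]
-20 [  0.  -38.4 -31.7]
-10 [  0.  -17.8 -17.5]
0 [0. 0. 0.]
10 [ 0.  14.5 20.3]
20 [ 0.  25.2 42.9]
30 [ 0.  31.9 67. ]
40 [ 0.  34.3 91.8]
50 [  0.   32.3 116.7]
```

View pics/wrist8.png

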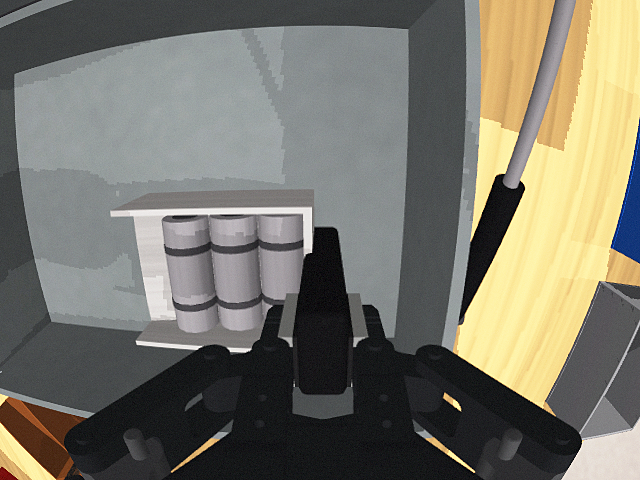

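View pics/side8.png

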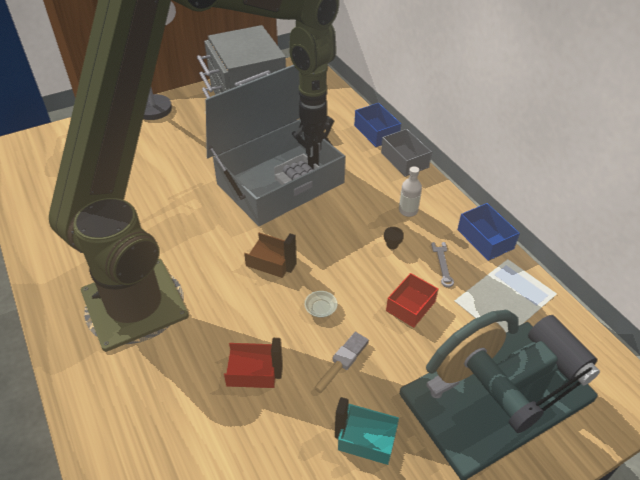

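The scoop is inside, clear of the walls, with its underside about 12 mm above the floor. Tipping about the mouth's lower edge.

Emit:
{"fn": "servo_tool", "kwargs": {
  "motion": [
    [[1, 0, -8, -9, -5, 0, 0], [1, 0, -18, -17, -10, 0, 0], [1, 0, -28, -25, -15, 0, 0], [1, 0, -33, -28, -17.5, 0, 0], [1, 0, -38, -31, -20, 0, 0], [1, 0, -44, -34, -22.5, 0, 0], [1, 0, -50, -37, -25, 0, 0], [1, 0, -55, -39, -27.5, 0, 0], [1, 0, -61, -41, -30, 0, 0], [1, 0, -67, -43, -32.5, 0, 0], [1, 0, -73, -45, -35, 0, 0], [1, 0, -79, -47, -37.5, 0, 0], [1, 0, -85, -48, -40, 0, 0], [1, 0, -91, -49, -42.5, 0, 0], [1, 0, -91, -49, -42.5, 0, 0], [1, 0, -91, -49, -42.5, 0, 0], [1, 0, -91, -49, -42.5, 0, 0], [1, 0, -91, -49, -42.5, 0, 0]]
  ]
}}

```text
time_s: 20.95
tcp_pos: [511.4, 187.9, 159.3]
ee_rot: [1.667, 1.933, 0.759]
ft_force: [-0.5, 0.6, -3.1]
grip_width: 17.1
```

```bash
python3 - <<'E'
from m import *
from plant import viewer
s=st()
for c in ("wrist","side"): cv2.imwrite(f'pics/{c}9.png',viewer.camera(c)[:,:,::-1])
E
```

```text
t 20.95 p [511.4 187.9 159.3] rv [1.667 1.933 0.759] q [ 0.47  0.07 -1.03 -0.24 -0.21  1.81] F [-0.5  0.6 -3.1] w 17.1
```

View pics/wrist9.png

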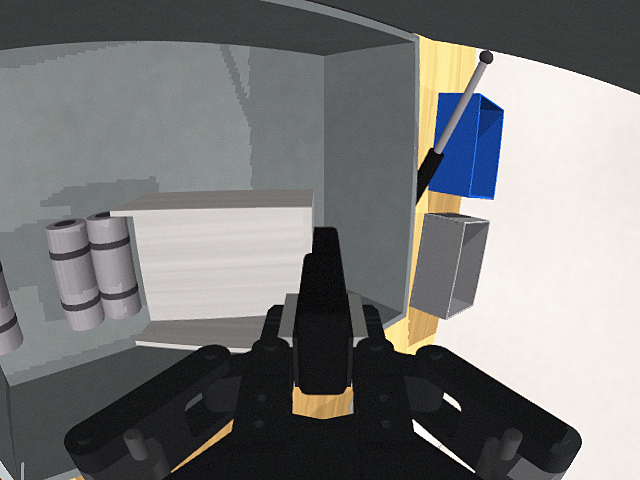

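View pics/side9.png

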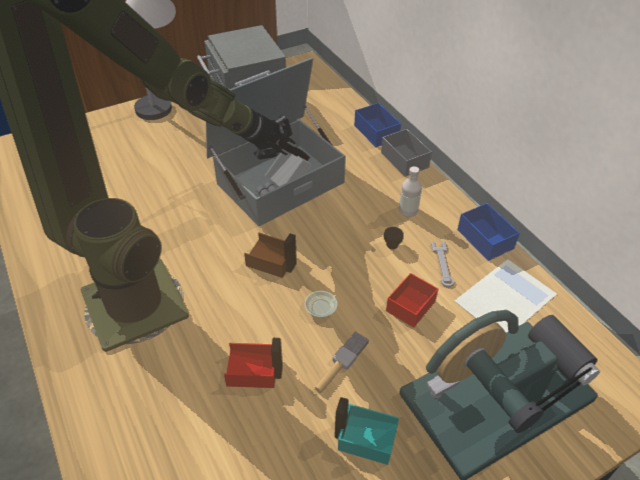

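All three rollers are out on the chest floor: two beside the mouth at (75,275) and (112,265), the third at the left at (5,320), and the scoop is empty. I'll back the mouth off, then raise the scoop while it's still tipped.

Emit:
{"fn": "servo_tool", "kwargs": {
  "motion": [
    [[1, 0, 4, 4, 0, 0, 0], [1, 0, 10, 9, 0, 0, 0], [1, 0, 18, 17, 0, 0, 0], [1, 0, 18, 17, 0, 0, 0], [1, 0, 18, 17, 0, 0, 0], [1, 0, 18, 17, 0, 0, 0]]
  ]
}}

```text
time_s: 21.8
tcp_pos: [534.8, 191.2, 158.2]
ee_rot: [1.668, 1.934, 0.758]
ft_force: [-0.5, 0.2, -2.2]
grip_width: 17.3
```

Emit:
{"fn": "servo_tool", "kwargs": {
  "motion": [
    [[1, 0, 10, -11, 0, 0, 0], [1, 0, 27, -30, 0, 0, 0], [1, 0, 47, -52, 0, 0, 0], [1, 0, 67, -74, 0, 0, 0], [1, 0, 88, -96, 0, 0, 0], [1, 0, 104, -114, 0, 0, 0], [1, 0, 108, -118, 0, 0, 0], [1, 0, 108, -118, 0, 0, 0]]
  ]
}}

```text
time_s: 22.8
tcp_pos: [534.1, 190.7, 317.8]
ee_rot: [1.668, 1.934, 0.758]
ft_force: [-0.4, -1.5, -3.1]
grip_width: 17.3
```

```bash
python3 - <<'E'
from m import *
from plant import viewer
s=st()
for c in ("wrist","side"): cv2.imwrite(f'pics/{c}10.png',viewer.camera(c)[:,:,::-1])
R=tool_down(0.0537)
print(rel([558.8,-96.5,280],R), rel([558.8,-96.5,270],R,np.array([558.8,-96.5,92.4]),R))
E
```

```text
t 22.8 p [534.1 190.7 317.8] rv [1.668 1.934 0.758] q [ 0.45 -0.12 -0.68  0.29 -0.2   1.8 ] F [-0.4 -1.5 -3.1] w 17.3
(array([-287.6,  -37. ,   14.5]), array([42.5, -2.1,  5.1])) (array([   0. ,    0. , -177.6]), array([0., 0., 0.]))
```

View pics/wrist10.png

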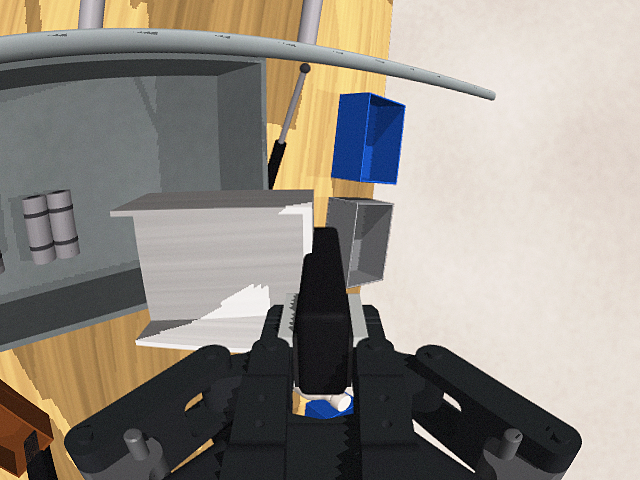

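View pics/side10.png

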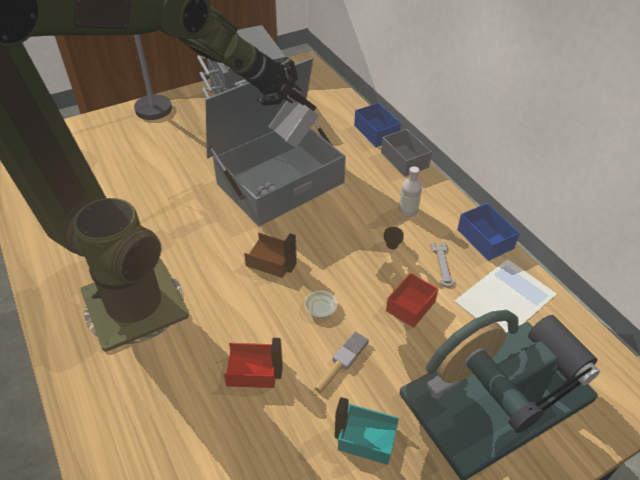

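Emit:
{"fn": "servo_tool", "kwargs": {
  "motion": [
    [[1, -10, -1, 0, 3, 0, 0], [1, -30, -4, 1, 6, 0, 1], [1, -60, -8, 3, 10, 0, 1], [1, -90, -12, 5, 15, 0, 2], [1, -120, -16, 6, 20, -1, 2], [1, -150, -20, 8, 25, -1, 3], [1, -180, -24, 9, 30, -1, 3], [1, -210, -28, 11, 34, -1, 4], [1, -240, -32, 12, 38, -2, 5], [1, -265, -35, 14, 41, -2, 5], [1, -280, -36, 14, 42.5, -2, 5], [1, -287, -37, 14, 42.5, -2.1, 5.1], [1, -287, -37, 14, 42.5, -2.1, 5.1], [1, -287, -37, 14, 42.5, -2.1, 5.1], [1, -287, -37, 14, 42.5, -2.1, 5.1]]
  ]
}}

```text
time_s: 24.78
tcp_pos: [559.3, -94.8, 282.8]
ee_rot: [2.158, 2.28, 0.006]
ft_force: [0.4, 0.1, -2.9]
grip_width: 17.5
```

```bash
python3 - <<'E'
from m import *
from plant import viewer
s=st()
for c in ("wrist","side","top"): cv2.imwrite(f'pics/{c}11.png',viewer.camera(c)[:,:,::-1])
i=cv2.imread('pics/side11.png'); cv2.imwrite('pics/c11.png',cv2.resize(i[110:260,270:420],None,fx=4,fy=4))
R=tool_down(0.0537)
print(rel([558.8,-96.5,93],R))
E
```

```text
t 24.77 p [559.3 -94.8 282.8] rv [2.158 2.28  0.006] q [-0.17  0.32  0.03  1.27  0.    1.35] F [ 0.4  0.1 -2.9] w 17.5
(array([ -1.6,  -1.4, 189.6]), array([ 0.2, -0.1,  0.1]))
```

View pics/wrist11.png

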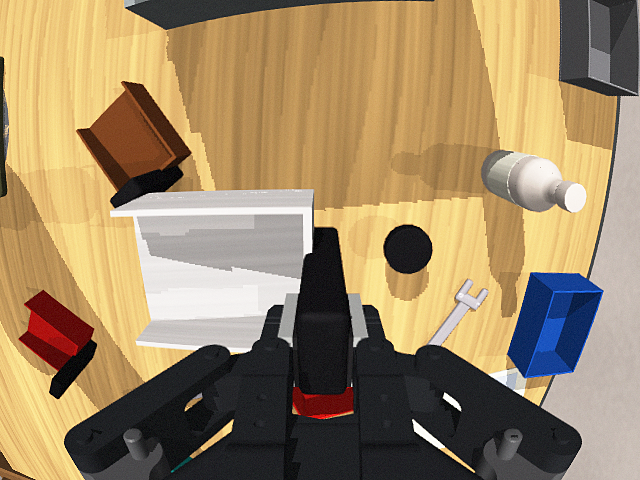

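View pics/c11.png

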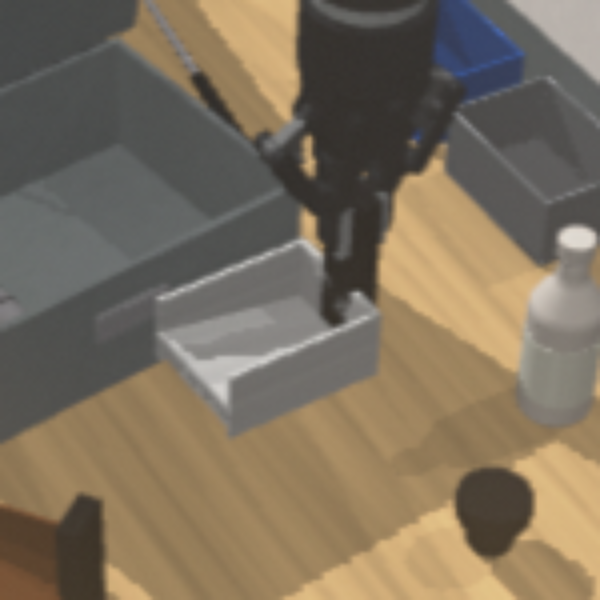

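View pics/top11.png

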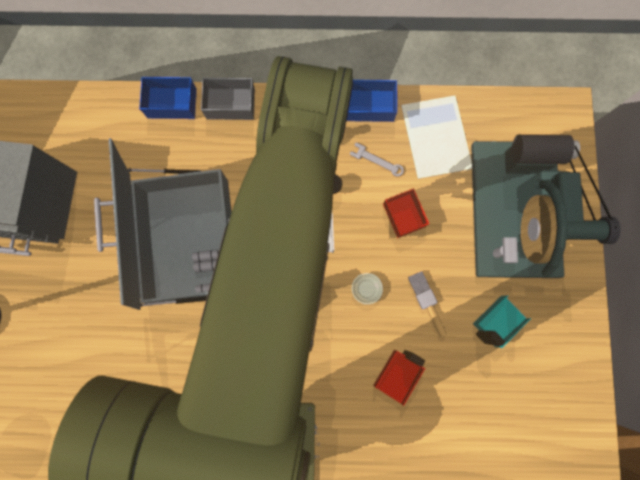

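The scoop's outline in the wrist view matches the one from before tipping, so nothing slipped. Lowering it onto its original spot.

Emit:
{"fn": "servo_tool", "kwargs": {
  "motion": [
    [[1, 0, 0, 10, 0, 0, 0], [1, 0, 0, 35, 0, 0, 0], [1, -1, -1, 65, 0, 0, 0], [1, -2, -1, 95, 0, 0, 0], [1, -2, -1, 125, 0, 0, 0], [1, -2, -1, 150, 0, 0, 0], [1, -2, -1, 170, 0, 0, 0], [1, -2, -1, 180, 0, 0, 0], [1, -2, -1, 184, 0, 0, 0], [1, -2, -1, 186, 0, 0, 0], [1, -2, -1, 188, 0, 0, 0], [1, -2, -1, 188, 0, 0, 0], [1, -2, -1, 188, 0, 0, 0]]
  ]
}}

```text
time_s: 26.55
tcp_pos: [559.4, -97.4, 94.7]
ee_rot: [2.159, 2.279, 0.005]
ft_force: [-0.1, 0.1, -3.4]
grip_width: 17.1
```

```bash
python3 - <<'E'
from m import *
st()
E
```

```text
t 26.55 p [559.4 -97.4  94.7] rv [2.159 2.279 0.005] q [-0.17  0.44 -0.31  0.82  0.    1.34] F [-0.1  0.1 -3.4] w 17.1
```

Still hanging, with about 2 mm to go.

Emit:
{"fn": "servo_tool", "kwargs": {
  "motion": [
    [[1, 0, 0, 1, 0, 0, 0], [1, 0, 0, 1.5, 0, 0, 0], [1, 0, 0, 2, 0, 0, 0], [1, 0, 0, 2.5, 0, 0, 0], [1, 0, 0, 2.5, 0, 0, 0]]
  ]
}}

```text
time_s: 27.18
tcp_pos: [559.4, -97.4, 92.4]
ee_rot: [2.159, 2.279, 0.005]
ft_force: [-0.4, -1.3, 5.0]
grip_width: 17.4
```

Emit:
{"fn": "servo_tool", "kwargs": {
  "motion": [
    [[0, 0, 0, 0, 0, 0, 0], [0, 0, 0, 0, 0, 0, 0], [0, 0, 0, 0, 0, 0, 0], [0, 0, 0, 0, 0, 0, 0], [0, 0, 0, 0, 0, 0, 0], [0, 0, 0, -10, 0, 0, 0], [0, 0, 0, -40, 0, 0, 0], [0, 0, 0, -90, 0, 0, 0], [0, 0, 0, -140, 0, 0, 0], [0, 0, 0, -190, 0, 0, 0], [0, 0, 0, -230, 0, 0, 0], [0, 0, 0, -230, 0, 0, 0], [0, 0, 0, -230, 0, 0, 0]]
  ]
}}

```text
time_s: 28.8
tcp_pos: [558.2, -97.5, 321.7]
ee_rot: [2.159, 2.28, 0.005]
ft_force: [-1.3, 0.4, -1.3]
grip_width: 85.9
```

```bash
python3 - <<'E'
from m import *
from plant import viewer
s=st()
for c in ("wrist","side","top"): cv2.imwrite(f'pics/{c}12.png',viewer.camera(c)[:,:,::-1])
E
```

```text
t 28.8 p [558.2 -97.5 321.7] rv [2.159 2.28  0.005] q [-0.17  0.31  0.12  1.37  0.    1.34] F [-1.3  0.4 -1.3] w 85.9
```

View pics/side12.png

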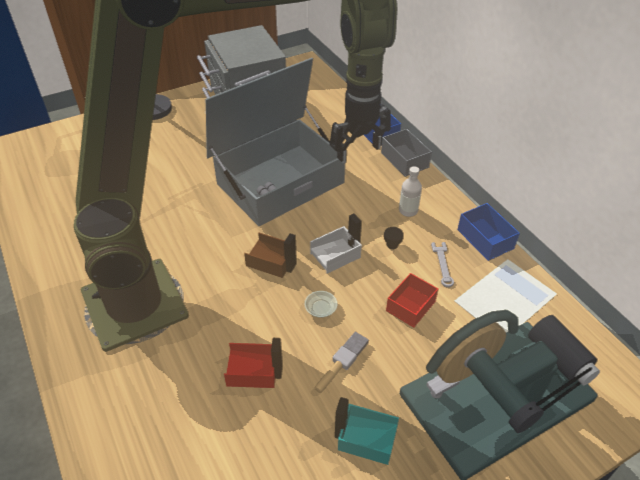

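View pics/wrist12.png

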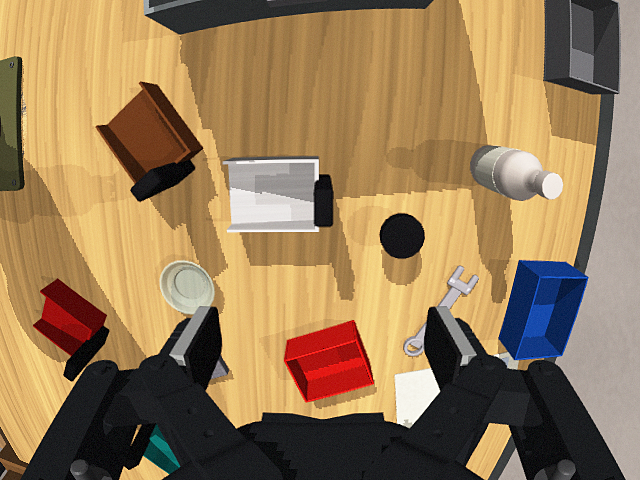

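View pics/top12.png

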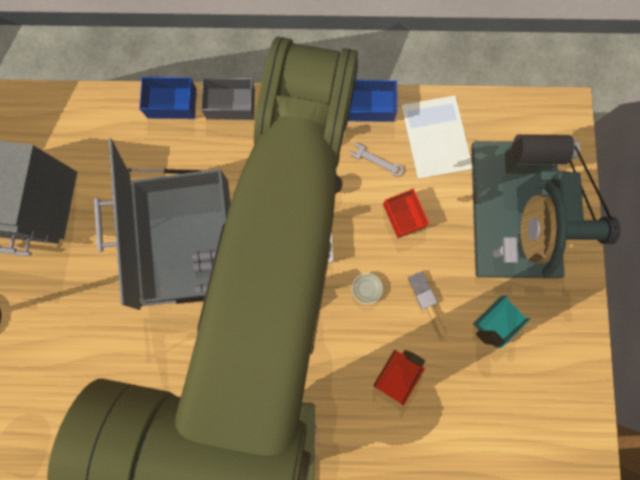

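```bash
python3 - <<'E'
from plant import viewer,nets
import cv2
a=viewer.camera('side')
print([(round(d['confidence'],2),[round(float(x)) for x in d['bbox']]) for d in nets.boxes_of('roller0','side')])
b=viewer.camera('side')
cv2.imwrite('pics/c13.png',cv2.resize(b[100:240,200:360],None,fx=5,fy=4.2,interpolation=cv2.INTER_CUBIC)[:588,:,::-1])
print(cv2.absdiff(a,b)[160:210,220:320].max())
E
```

```text
[(0.62, [272, 188, 13, 10]), (0.56, [261, 191, 13, 14])]
4
```

View pics/c13.png

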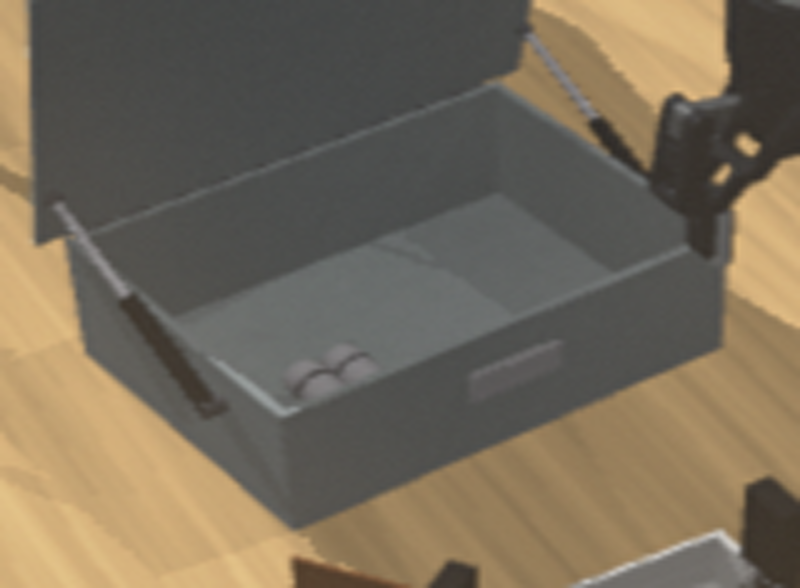

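Only two rollers are clearly visible from the side, because the near wall hides the third. I'll swing the arm out of the top view to check.

Emit:
{"fn": "servo_tool", "kwargs": {
  "motion": [
    [[0, -30, -35, -5, 0, 0, 0], [0, -65, -80, -10, 0, 0, 0], [0, -100, -125, -20, 0, 0, 0], [0, -140, -175, -30, 0, 0, 0], [0, -172, -218, -40, 0, 0, 0], [0, -172, -218, -40, 0, 0, 0], [0, -172, -218, -40, 0, 0, 0], [0, -172, -218, -40, 0, 0, 0]]
  ]
}}

```text
time_s: 30.1
tcp_pos: [350.8, -280.5, 360.4]
ee_rot: [2.158, 2.283, 0.005]
ft_force: [0.1, 0.1, 0.4]
grip_width: 85.7
```

```bash
python3 - <<'E'
from m import *
from plant import viewer,nets
s=st()
a=viewer.camera('top')[:,:,::-1]
print([(round(d['confidence'],2),[round(float(x)) for x in d['bbox']]) for d in nets.boxes_of('roller0','top')])
cv2.imwrite('pics/top14.png',a)
cv2.imwrite('pics/c14.png',cv2.resize(a[130:330,80:360],None,fx=2.8,fy=2.8,interpolation=cv2.INTER_CUBIC))
E
```

```text
t 30.1 p [ 350.8 -280.5  360.4] rv [2.158 2.283 0.005] q [-0.68  0.1  -0.06  1.41  0.    0.84] F [0.1 0.1 0.4] w 85.7
[(0.71, [205, 259, 27, 10]), (0.65, [206, 268, 28, 10]), (0.57, [210, 288, 30, 8])]
```

View pics/c14.png

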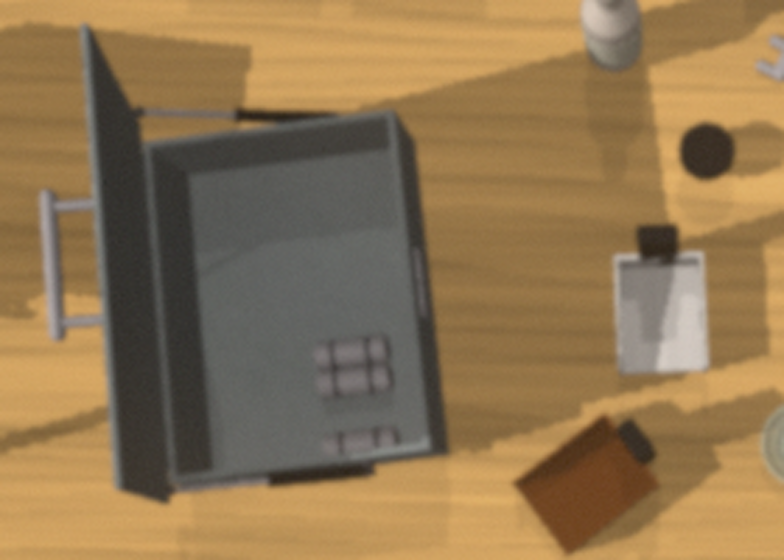

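The crop shows all three rollers lying on the chest floor, the lid upright, and the empty scoop standing at its original place. Nothing else has moved. Handing in.

```bash
python3 -c "
from plant import ticket; print(ticket.job_done())"
```

```text
the job is handed in; nothing more can be done
None
```

The job is handed in at about 30 s of the 72 s allowed, and no verdict was reported.

**What I did**
- **Lid:** I gripped it by its bar and swung it to about 1.0 rad, then let go. The struts carried it on to fully open.
- **Rollers:** I carried the silver scoop level into the chest. With its underside about 12 mm above the floor I tipped it 42.5° about the mouth edge, and all three rollers rolled out.
- **Scoop:** I set the empty scoop back upright in its original place, released it and moved the arm clear.

**Last checks**
- The final top view showed all three rollers on the chest floor, at (205,259), (206,268) and (210,288), with the network finding the same three. Two side pictures taken moments apart showed no motion among the rollers visible there.
- The lid stood upright on its struts. I judged this by eye and did not measure the angle.
- The scoop stood empty at its starting spot, and the bystanders looked unmoved.
- The gripper was open and away from everything, with the force reading close to zero.

**Problems along the way**
- Joint 4 reached its 2.12 rad limit while I was backing off the lid handle, so that retreat stopped short. I finished it by untilting and lifting.
- The side view showed only two rollers, because the chest's near wall hid the third. The top view settled it.

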